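# Tare the resin scale with the mixing cup on it

## Robot

A 6-joint arm with a two-finger parallel gripper is mounted at the origin on the work surface. World frame = base frame: x ahead of the robot, y to its left, z up, the work surface at z = 0. Lengths are in m, angles in rad, forces in N, time in s.
With the tool pointing down it reaches from about 0.4 to 0.925 m from the base axis. Payload 12.5 kg.
Tool frame: the origin (TCP) lies midway between the tips of the shut fingers; the grasp point (between the pads) lies 19 mm behind it (env.grip_point_offset is the distance from the TCP to the grasp point, in m); z points along the fingers, y is the line along which they close (so a half turn about z gives the same grasp; the last joint's range is limited). The gripper opens to 95 mm and grips with 3 to 60 N. Pads are 20 mm wide; open, the fingers measure 119 mm over their backs; the gripper's body (75 mm by 180 mm) begins 59 mm behind the grasp point.
Start: joints at [1.235, 0.491, 1.559, -0, 1.092, -0.106], TCP at [0.142, 0.609, 0.215] pointing down, gripper open.
Joint ranges: [-3.1, 3.1], [-0.84, 2.19], [0.05, 2.79], [-1.13, 4.28], [0.06, 2.93], [-2.69, 2.69]. Speed limits (rad/s): [2.22, 2.22, 2.79, 3.14, 3.14, 3.14].

## Interface

Orientations are given as [roll, pitch, yaw] about the fixed x, y, z axes, in that order (R = Rz(yaw) Ry(pitch) Rx(roll)).
In Python, from cell import env, cam gives the robot as it stands (env), with the cameras (cam).
- The arm moves only by the shell command python3 jog.py FILE [FORCE], which reads ROWS from the file FILE. ROWS is a JSON list of rows, 1 to 5 of them, each of 5 numbers: dx, dy, dz in a scale on which 1.0 is 100 cm, then a turn about the tool's z in shares of 2 pi rad (1.0 is 2 pi rad), then the finger opening in m; each row is the pose to reach, as a shift and turn from the pose commanded when the command began, along the tool's axes at that moment; what a row does not reach only later rows make up. A row lasts 1/8 s, in which the tool goes at most 0.0625 m and 0.188 rad, less where a joint would pass 70% of its speed; a pose out of reach is approached as far as the arm can. The fingers move at their own pace and stop on an object; FORCE is the grip in N (left out, the last holds). Time passes only in rows, so rows that do not move let the fingers close. It prints the time, the measured TCP pose, the force, the opening and the grip force at its end. Input that does not fit is refused with a message, and nothing moves.
- env.observe(): the state, without advancing time (a new reading comes with each control period).
- cam.camera(name): name is "scene" or "top"; returns a dict with "color" (480x640x3 uint8, red, green, blue), "fov_y" (degrees; the focal length in pixels is half the picture's height over the tangent of half this angle, whatever the lens; pixels are square), "cx", "cy" (the principal point, pixels), "dist" ([k1, k2, p1, p2, k3] as OpenCV has them; the pictures are not rectified), "position" and "orientation" of the camera in the world. Camera axes: x right, y down, z forward; pixel columns grow to the right and rows downward; lengths in m; the calibration is good to about 2 mm. A picture is of the moment at which its call begins. There is no depth.
- env.hand_in(): hands the job in; it is judged then, once.
The state is a dict: "time_s": time; "joint_pos": joint angles; "qvel": joint speeds; "joint_efforts": joint torques, N m; "position": TCP position; "ee_rot": TCP orientation; "contact_force": force on the tool from outside, world axes, zero at the start; "torque": the same for the moment, N m; "grip_width": finger opening in m; "finger_force": force on a finger pad.
Only numpy, scipy, OpenCV 4.12 (cv2) and the standard library are available. Lean on these libraries where they do the work, as an engineer would, in place of code of your own. Each camera call takes 0.05 s, during which the arm holds its last target. There are 200 camera calls.

## Task

Gently set the empty blue mixing cup upright near the middle of the scale's round steel pan and let go of it. Then tare the scale: press its green key straight down just until it clicks (its resistance suddenly gives way), no further - do not drive it down towards its stop - and let it come up again. Leave the red and white keys and everything else on the bench alone.

Things in the scene. Friction and masses are not known exactly. Their poses are not given: they have to be found in the camera images.
- cup: blue, open, slightly tapered mixing cup, about 55 to 115 g: 54 mm across at the foot, 60 mm at the rim, 72 mm high, 3 mm wall. Origin: centre of its underside, z up. It starts standing on the bench to the left or right of the scale, with 25 mm or more free beside it; any of the four places beside the scale may hold it, jars and a tin the others
- scale: grey bench scale fixed to the bench, 310 mm (its x) by 230 mm (its y), housing top 50 mm above the bench. Origin: under its centre on the bench; its -x end, with a black key panel and display, is nearest the robot; the pan is at its +x end
- pan (a point): centre of the top face of the scale's round steel pan: 180 mm across, 66 mm above the bench, level, does not sink
- tare_top (a point): centre of the top of the green (tare) key: round cap 26 mm across, 64 mm above the bench, 14 mm proud of the panel (11 mm above its 34 mm wide collar). Three such keys stand in a row, 55 mm apart, across the panel 125 mm from the scale's centre; which colour is in which place varies. The point moves down with the key
- power_top (a point): centre of the top of the red key, same size: not to be pressed
- print_top (a point): centre of the top of the white key, same size: not to be pressed
- tare_key (a joint): the green cap; its value is how far it is pressed, m: 0 up, grows downward, hard stop at 0.0085. Dome key: from about 3 N at the first touch its resistance climbs to a peak of about 7.4 N at 2 mm, then gives way (the click; the switch has closed by 3 mm) to about 2 N at 5.5 mm, and climbs again to 5 N at 7 mm and a hard stop. It springs back when let go
- power_key (a joint): the red cap; its value is how far it is pressed, m: 0 up, grows downward, hard stop at 0.0085. Same dome as the green key
- print_key (a joint): the white cap; its value is how far it is pressed, m: 0 up, grows downward, hard stop at 0.0085. Same dome as the green key
- resin_jar: amber glass jar with black lid, 64 mm wide, 75 mm high; loose, leave it alone. Origin: centre of its underside
- hardener: white jar with red lid, 56 mm wide, 85 mm high; loose, leave it alone. Origin: centre of its underside
- wax_tin: yellow-banded tin, 70 mm wide, 55 mm high; loose, leave it alone. Origin: centre of its underside
- tape_roll: yellow ring of tape lying flat, 76 mm wide, 25 mm high; loose, leave it alone. Origin: centre of its underside
- glue_brush: wooden brush lying flat, 190 mm long; loose, leave it alone. Origin: centre of its underside

How it is judged:
By the outcome, as a careful person would: the job done as asked, in the order asked, and still so for the second after the job is handed in, with the robot touching nothing.
It also fails if it takes over 61 s, if anything falls off the work surface, if the arm or the gripper's body presses on something with over 40 N, if the wrist force passes 120 N, or if a joint passes its speed limit or range.

## Working session

There is one attempt and no reset: what is moved stays moved. The work goes in short steps, Python scripts to look and compute and a shell command to move; the robot and the scene stay as the last step left them, time stands still between calls to the robot, and variables do not carry over. Pictures are saved under pics/ and viewed, at most 10 in all, crops included, and the job is handed in when it is done.

```bash
ls; mkdir -p pics; python3 - <<'E'
from cell import env, cam
import cv2,pickle
d={}
for n in("top","scene"):
    c=cam.camera(n);d[n]=c
    cv2.imwrite(f"pics/{n}0.png",c["color"][:,:,::-1])
    print({k:v for k,v in c.items() if k!="color"})
pickle.dump(d,open("c0.pkl","wb"))
print(env.observe())
E
```

```text
cell.py
jog.py
pics
{'fov_y': 57.72082962052877, 'cx': 321.04348671152906, 'cy': 242.20249849945273, 'dist': array([-0.00762602,  0.        ,  0.        ,  0.        ,  0.        ]), 'position': array([ 0.43685153, -0.00847094,  1.04870928]), 'orientation': array([-3.0295494 , -0.01223823, -1.55979029])}
{'fov_y': 50.99814490826848, 'cx': 315.3361108822243, 'cy': 231.04786906994428, 'dist': array([-0.03769202,  0.        ,  0.        ,  0.        ,  0.        ]), 'position': array([1.17531216, 0.05590833, 1.11508707]), 'orientation': array([-2.61619679,  0.0120331 ,  1.63135783])}
{'time_s': 0.1, 'joint_pos': array([ 1.23540222e+00,  4.91490155e-01,  1.55941792e+00, -3.28363248e-06,
        1.09168911e+00, -1.05602745e-01]), 'qvel': array([ 1.09405381e-05, -3.32540854e-04, -3.81241940e-03, -8.70743223e-04,
        1.20344109e-03, -1.02451955e-04]), 'joint_efforts': array([ 3.16051817e-03, -6.13622403e+01, -2.58603448e+01,  6.94546360e-02,
        4.70309670e-02, -1.04202950e-04]), 'position': array([0.14226427, 0.60836054, 0.21411572]), 'ee_rot': array([-3.14059341e+00, -1.02988353e-04,  2.91180275e+00]), 'contact_force': array([ 0.41234601,  0.48117335, -0.01402527]), 'torque': array([-0.0368847 ,  0.0331069 ,  0.00974991]), 'finger_force': 0.0, 'grip_width': 0.09542962214331567}
```

View pics/top0.png

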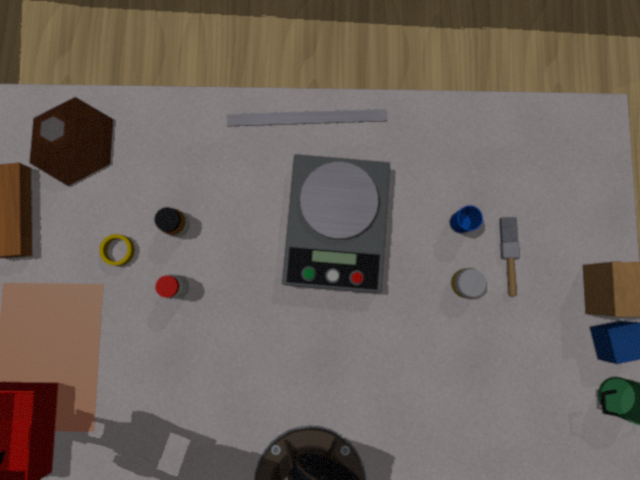

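View pics/scene0.png

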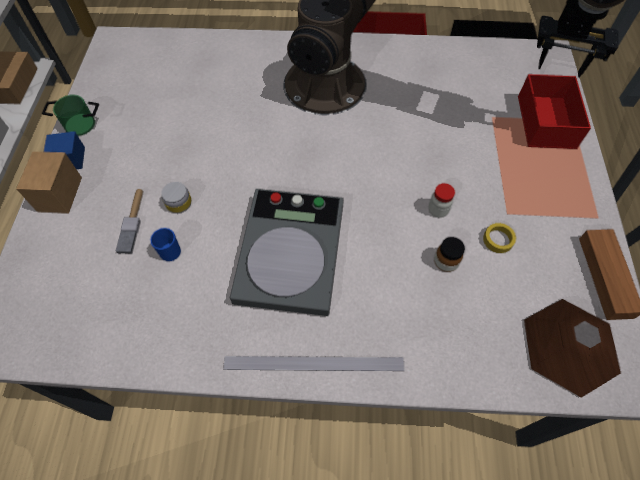

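```bash
cat > h.py <<'E'
import numpy as np,cv2
from scipy.spatial.transform import Rotation as Ro
def KD(c):
    f=c["color"].shape[0]/2/np.tan(np.radians(c["fov_y"])/2)
    return np.array([[f,0,c["cx"]],[0,f,c["cy"]],[0,0,1]]),c["dist"]
def ray(c,uv):
    K,D=KD(c);p=cv2.undistortPoints(np.array([[uv]],float),K,D)[0,0]
    return Ro.from_euler("xyz",c["orientation"]).apply([p[0],p[1],1])
def cast(c,uv,z):
    d=ray(c,uv);P=c["position"];return P+d*(z-P[2])/d[2]
def tri(cs,uvs):
    A=np.zeros((3,3));b=np.zeros(3)
    for c,uv in zip(cs,uvs):
        d=ray(c,uv);d/=np.linalg.norm(d);M=np.eye(3)-np.outer(d,d);A+=M;b+=M@c["position"]
    return np.linalg.solve(A,b)
def blob(c,lo,hi,box):
    h=cv2.cvtColor(c["color"],cv2.COLOR_RGB2HSV);m=cv2.inRange(h,lo,hi)
    x0,y0,x1,y1=box;k=np.zeros_like(m);k[y0:y1,x0:x1]=m[y0:y1,x0:x1]
    n,l,s,ce=cv2.connectedComponentsWithStats(k);i=1+np.argmax(s[1:,4])
    ct=cv2.findContours((l==i).astype(np.uint8),0,cv2.CHAIN_APPROX_NONE)[0][0]
    hull=cv2.convexHull(ct);M=cv2.moments(hull)
    return np.array([M["m10"],M["m01"]])/M["m00"],s[i],hull[:,0]
E
python3 - <<'E'
from h import *
import pickle
d=pickle.load(open("c0.pkl","rb"));T,S=d["top"],d["scene"]
np.set_printoptions(precision=4,suppress=True)
B=((100,120,40),(130,255,255));G=((45,100,40),(85,255,255));R=((0,130,60),(8,255,255));P=((0,0,105),(179,60,255));Y=((0,0,90),(179,110,255))
for nm,r,bt,bs,z in[("cup",B,(430,190,500,250),(140,215,195,275),.036),("green",G,(296,262,320,288),(308,192,330,212),.060),("red",R,(344,266,370,290),(264,188,288,208),.060),("white",((0,0,120),(179,60,255)),(320,265,344,286),(288,193,306,208),.060),("pan",P,(296,157,383,243),(242,222,330,302),.066)]:
    a,sa,_=blob(T,*r,bt);b,sb,_=blob(S,*r,bs)
    print(nm,a,sa,b,sb,"top",cast(T,a,z),"scene",cast(S,b,z),"tri",tri((T,S),(a,b)))
for px in[(455,283),(487,283),(470,267),(470,299)]:print("tin",px,cast(T,px,.055))
E
```

```text
cup [466.4057 219.2358] [450 206  33  27 642] [165.4234 243.8393] [151 228  30  33 693] top [ 0.6099 -0.363   0.036 ] scene [ 0.6077 -0.3612  0.036 ] tri [ 0.6092 -0.3609  0.0392]
green [308.54   273.0745] [303 268  12  11 103] [318.2675 201.5175] [313 197  11  10  89] top [0.4775 0.0082 0.06  ] scene [0.4796 0.0084 0.06  ] tri [0.4776 0.0083 0.057 ]
red [356.8706 277.1667] [351 272  12  11  93] [275.2958 197.2676] [271 193  10  10  85] top [ 0.4695 -0.1014  0.06  ] scene [ 0.4724 -0.1008  0.06  ] tri [ 0.4696 -0.1016  0.0557]
white [332.4462 275.0457] [328 271  10   9  74] [296.848  198.9357] [292 195  10   9  68] top [ 0.4736 -0.046   0.06  ] scene [ 0.4746 -0.046   0.06  ] tri [ 0.4737 -0.0461  0.0586]
pan [338.4259 199.6823] [ 301  163   76   74 4378] [285.3234 261.0647] [ 247  227   77   69 4148] top [ 0.6464 -0.0581  0.066 ] scene [ 0.6535 -0.0585  0.066 ] tri [ 0.6485 -0.0591  0.0561]
tin (455, 283) [ 0.4589 -0.3262  0.055 ]
tin (487, 283) [ 0.4597 -0.3998  0.055 ]
tin (470, 267) [ 0.4958 -0.3617  0.055 ]
tin (470, 299) [ 0.423  -0.3597  0.055 ]
```

The rows are not in the units I measure in: turns go in shares of 2 pi rad. I convert before sending: 0.94 rad is 0.1496.

```bash
cat > d.py <<'E'
import sys,numpy as np
from cell import env, cam
from scipy.spatial.transform import Rotation as Ro
t=[float(a) for a in sys.argv[1:]];s=env.observe()
R=Ro.from_euler("xyz",s["ee_rot"]);v=R.inv().apply(np.array(t[:3])-s["position"])
print("pos",s["position"].round(4),"rot",s["ee_rot"].round(3),"F",s["contact_force"].round(2),"q",s["joint_pos"].round(2),"GO",v.round(4),"turn",round(float(s["ee_rot"][2]-t[3]),3))
E
echo '[[-0.3,-0.145,0,0.1496,0.095],[-0.3,-0.145,0,0.1496,0.095],[-0.3,-0.145,0,0.1496,0.095],[-0.3,-0.145,0,0.1496,0.095],[-0.3,-0.145,0,0.1496,0.095]]' > path.dat && python3 jog.py path.dat 15
python3 d.py 0.55 0.1 0.21 1.571; python3 d.py 0.609 -0.362 0.17 1.571
```

```text
time_s: 0.72
position: [0.3866, 0.4106, 0.2145]
ee_rot: [-3.141, -0.0, 1.968]
contact_force: [-0.8, 1.1, 0.2]
grip_width: 0.0947
finger_force: 0.0
pos [0.3866 0.4106 0.2145] rot [-3.141 -0.     1.968] F [-0.76  1.15  0.19] q [0.7  0.4  1.71 0.   1.03 0.3 ] GO [-0.3496  0.0305  0.0045] turn 0.397
pos [0.3866 0.4106 0.2145] rot [-3.141 -0.     1.968] F [-0.76  1.15  0.19] q [0.7  0.4  1.71 0.   1.03 0.3 ] GO [-0.7984 -0.0939  0.0445] turn 0.397
```

Scaled: 0.397 rad is 0.0632.

```bash

echo '[[-0.35,0.0305,0.004,0.0632,0.095],[-0.35,0.0305,0.004,0.0632,0.095],[-0.35,0.0305,0.004,0.0632,0.095],[-0.35,0.0305,0.004,0.0632,0.095],[-0.35,0.0305,0.004,0.0632,0.095]]' > path.dat && python3 jog.py path.dat
python3 d.py 0.609 -0.362 0.17 1.571
```

```text
time_s: 1.35
position: [0.5331, 0.1345, 0.211]
ee_rot: [-3.141, -0.0, 1.577]
contact_force: [0.7, 0.1, 0.5]
grip_width: 0.0951
finger_force: 0.0
pos [0.5331 0.1345 0.211 ] rot [-3.141 -0.     1.577] F [0.74 0.08 0.55] q [0.13 0.39 1.75 0.   1.   0.12] GO [-0.497   0.0726  0.0409] turn 0.006
```

Scaled: 0.006 rad is 0.001.

```bash

echo '[[-0.497,0.0726,0.04,0.001,0.095],[-0.497,0.0726,0.04,0.001,0.095],[-0.497,0.0726,0.04,0.001,0.095],[-0.497,0.0726,0.04,0.001,0.095],[-0.497,0.0726,0.04,0.001,0.095]]' > path.dat && python3 jog.py path.dat
python3 d.py 0.609 -0.362 0.13 1.571
```

```text
time_s: 1.98
position: [0.5795, -0.1736, 0.1859]
ee_rot: [-3.141, -0.0, 1.571]
contact_force: [-0.3, 0.9, 1.1]
grip_width: 0.0951
finger_force: 0.0
pos [ 0.5795 -0.1736  0.1859] rot [-3.141 -0.     1.571] F [-0.25  0.93  1.05] q [-0.4   0.49  1.64  0.    1.01 -0.4 ] GO [-0.1885  0.0295  0.0558] turn 0.0
```

```bash

echo '[[-0.1885,0.0295,0.056,0,0.095],[-0.1885,0.0295,0.056,0,0.095],[-0.1885,0.0295,0.056,0,0.095],[-0.1885,0.0295,0.056,0,0.095],[-0.1885,0.0295,0.056,0,0.095]]' > path.dat && python3 jog.py path.dat
python3 d.py 0.609 -0.362 0.023 1.571
python3 - <<'E'
from h import *
from cell import env, cam
ims=[]
for n,(x0,y0,x1,y1) in(("scene",(60,140,260,290)),("top",(400,150,600,300))):
    c=cam.camera(n);ims.append(cv2.resize(c["color"][y0:y1,x0:x1,::-1],None,fx=2,fy=2))
cv2.imwrite("pics/pre.png",np.hstack(ims))
E
```

```text
time_s: 2.6
position: [0.6087, -0.3601, 0.1294]
ee_rot: [-3.14, -0.001, 1.57]
contact_force: [0.1, 0.5, 0.5]
grip_width: 0.0951
finger_force: 0.0
pos [ 0.6087 -0.3601  0.1294] rot [-3.14e+00 -1.00e-03  1.57e+00] F [0.07 0.53 0.47] q [-0.63  0.69  1.42  0.    1.03 -0.63] GO [-0.002   0.0004  0.1064] turn -0.001
```

View pics/pre.png

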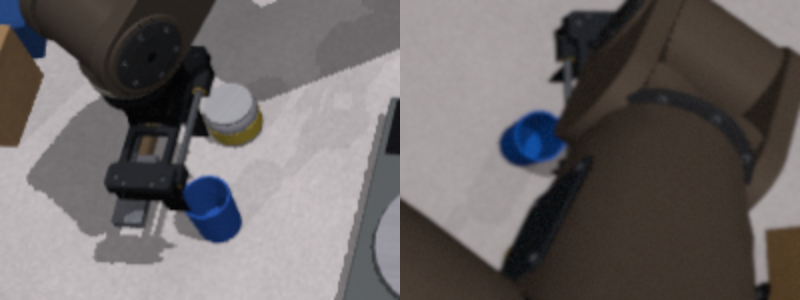

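```bash

python3 - <<'E'
from h import *
import pickle
c=pickle.load(open("c0.pkl","rb"))["scene"]
K,D=KD(c);R=Ro.from_euler("xyz",c["orientation"]).as_matrix().T
for p in[(.609,-.36,.13),(.656,-.36,.13),(.562,-.36,.13),(.66,-.36,.2),(.609,-.362,.072),(.609,-.362,0)]:
    q=cv2.projectPoints(np.array([p]),cv2.Rodrigues(R)[0],-R@c["position"],K,D)[0][0,0];print(p,(q-[60,140])*2)
E
```

```text
(0.609, -0.36, 0.13) [189.64743537 169.5051959 ]
(0.656, -0.36, 0.13) [180.51697338 205.2984802 ]
(0.562, -0.36, 0.13) [198.44729546 135.13109306]
(0.66, -0.36, 0.2) [160.30411349 176.91055777]
(0.609, -0.362, 0.072) [201.89077849 194.20703793]
(0.609, -0.362, 0) [217.69414969 222.2515292 ]
```

```bash

echo '[[-0.0015,0,0.05,0,0.095],[-0.0015,0,0.09,0,0.095],[-0.0015,0,0.106,0,0.095],[-0.0015,0,0.106,0,0.095]]' > path.dat && python3 jog.py path.dat 12
echo '[[0,0,0,0,0.03],[0,0,0,0,0.03],[0,0,0,0,0.03],[0,0,0,0,0.03],[0,0,0,0,0.03]]' > path.dat && python3 jog.py path.dat 12
echo '[[0,0,0,0,0.03],[0,0,0,0,0.03]]' > path.dat && python3 jog.py path.dat 12
python3 d.py 0.609 -0.3615 0.16 1.571
```

```text
time_s: 3.2
position: [0.6094, -0.3606, 0.0244]
ee_rot: [-3.141, -0.0, 1.572]
contact_force: [0.4, -0.4, 0.2]
grip_width: 0.0949
finger_force: 0.0
time_s: 3.82
position: [0.6091, -0.3616, 0.0246]
ee_rot: [3.141, 0.0, 1.571]
contact_force: [-1.2, 0.3, 3.6]
grip_width: 0.0595
finger_force: 12.0
time_s: 4.08
position: [0.6092, -0.3616, 0.0246]
ee_rot: [3.141, 0.0, 1.571]
contact_force: [-2.0, -0.3, 6.6]
grip_width: 0.0594
finger_force: 12.0
pos [ 0.6092 -0.3616  0.0246] rot [3.141 0.    1.571] F [-1.97 -0.26  6.56] q [-0.63  0.81  1.48 -0.    0.85 -0.63] GO [ 1.000e-04 -1.000e-04 -1.354e-01] turn 0.0
```

```bash

echo '[[0,0,-0.005,0,0.03],[0,0,-0.012,0,0.03],[0,0,-0.03,0,0.03],[0,0,-0.03,0,0.03]]' > path.dat && python3 jog.py path.dat 15
echo '[[0,0,-0.05,0,0.03],[0,0,-0.1,0,0.03],[0,0,-0.1,0,0.03],[0,0,-0.1,0,0.03]]' > path.dat && python3 jog.py path.dat 15
python3 d.py 0.6495 -0.0585 0.15 1.571
python3 - <<'E'
from h import *
from cell import env, cam
ims=[]
for n,(x0,y0,x1,y1) in(("scene",(60,140,260,290)),("top",(400,150,600,300))):
    c=cam.camera(n);ims.append(cv2.resize(c["color"][y0:y1,x0:x1,::-1],None,fx=2,fy=2))
cv2.imwrite("pics/lift.png",np.hstack(ims))
E
```

```text
time_s: 4.58
position: [0.61, -0.362, 0.0564]
ee_rot: [3.139, 0.002, 1.571]
contact_force: [0.9, 0.1, -1.1]
grip_width: 0.0589
finger_force: 15.0
time_s: 5.08
position: [0.6087, -0.3612, 0.1535]
ee_rot: [-3.141, -0.001, 1.571]
contact_force: [-0.5, -0.3, -1.1]
grip_width: 0.0591
finger_force: 15.0
pos [ 0.6087 -0.3612  0.1535] rot [-3.141e+00 -1.000e-03  1.571e+00] F [-0.49 -0.3  -1.1 ] q [-0.63  0.67  1.4   0.    1.08 -0.63] GO [0.3027 0.0409 0.0037] turn 0.0
```

View pics/lift.png

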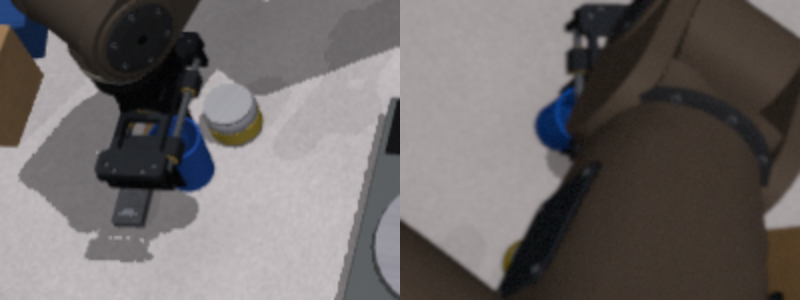

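```bash

echo '[[0.04,0.005,0,0,0.03],[0.1,0.013,0,0,0.03],[0.16,0.021,0,0,0.03],[0.22,0.029,0,0,0.03],[0.27,0.036,0,0,0.03]]' > path.dat && python3 jog.py path.dat
echo '[[0.022,0.0035,0,0,0.03],[0.033,0.005,0,0,0.03],[0.033,0.005,0,0,0.03],[0.033,0.005,0,0,0.03]]' > path.dat && python3 jog.py path.dat
python3 d.py 0.6495 -0.0585 0.0906 1.571
python3 - <<'E'
from h import *
from cell import env, cam
ims=[]
for n,(x0,y0,x1,y1) in(("scene",(180,150,380,300)),("top",(230,120,430,270))):
    c=cam.camera(n);ims.append(cv2.resize(c["color"][y0:y1,x0:x1,::-1],None,fx=2,fy=2))
cv2.imwrite("pics/over.png",np.hstack(ims))
E
```

```text
time_s: 5.8
position: [0.6446, -0.0891, 0.1529]
ee_rot: [-3.139, -0.001, 1.572]
contact_force: [0.2, -0.1, -0.4]
grip_width: 0.0591
finger_force: 15.0
time_s: 6.3
position: [0.6499, -0.0598, 0.1541]
ee_rot: [-3.141, 0.0, 1.57]
contact_force: [0.0, -0.4, -0.2]
grip_width: 0.0592
finger_force: 15.0
pos [ 0.6499 -0.0598  0.1541] rot [-3.141  0.     1.57 ] F [ 0.01 -0.35 -0.16] q [-0.19  0.59  1.55 -0.    1.   -0.19] GO [ 0.0013 -0.0004  0.0635] turn -0.001
```

View pics/over.png

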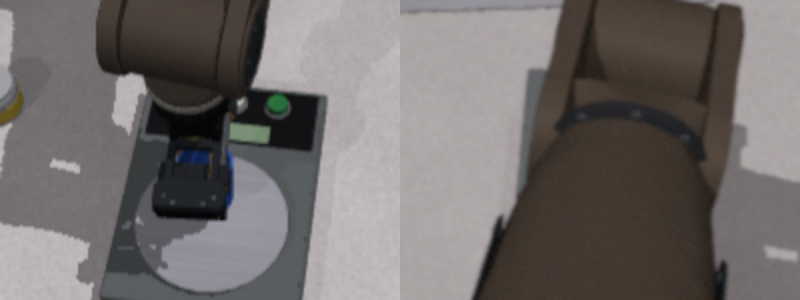

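Cup is held (blue at ~(205,175) in the left half) above the pan. Lower to just above, then creep to contact.

```bash

echo '[[0.001,0,0.03,0,0.03],[0.001,0,0.05,0,0.03],[0.001,0,0.057,0,0.03],[0.001,0,0.057,0,0.03],[0.001,0,0.057,0,0.03]]' > path.dat && python3 jog.py path.dat
echo '[[0,0,0.001,0,0.03],[0,0,0.002,0,0.03],[0,0,0.002,0,0.03]]' > path.dat && python3 jog.py path.dat
echo '[[0,0,0.001,0,0.03],[0,0,0.002,0,0.03],[0,0,0.002,0,0.03]]' > path.dat && python3 jog.py path.dat
```

```text
time_s: 7.02
position: [0.6504, -0.0577, 0.0982]
ee_rot: [3.14, 0.0, 1.571]
contact_force: [-0.2, -0.7, -0.3]
grip_width: 0.059
finger_force: 15.0
time_s: 7.4
position: [0.65, -0.0574, 0.0953]
ee_rot: [3.142, -0.0, 1.571]
contact_force: [0.2, 0.4, -0.6]
grip_width: 0.0589
finger_force: 15.0
time_s: 7.78
position: [0.6499, -0.0574, 0.0931]
ee_rot: [-3.141, -0.0, 1.571]
contact_force: [0.2, 0.1, -1.0]
grip_width: 0.0593
finger_force: 15.0
```

```bash

echo '[[0,0,0.001,0,0.03],[0,0,0.001,0,0.03]]' > path.dat && python3 jog.py path.dat
echo '[[0,0,0.001,0,0.03],[0,0,0.001,0,0.03]]' > path.dat && python3 jog.py path.dat
```

```text
time_s: 8.02
position: [0.65, -0.0574, 0.0922]
ee_rot: [-3.142, -0.0, 1.571]
contact_force: [0.5, 0.3, -0.6]
grip_width: 0.0592
finger_force: 15.0
time_s: 8.28
position: [0.65, -0.0574, 0.0912]
ee_rot: [-3.142, -0.0, 1.571]
contact_force: [1.1, 0.0, -1.2]
grip_width: 0.0591
finger_force: 15.0
```

```bash

echo '[[0,0,0.0005,0,0.03],[0,0,0.0005,0,0.03]]' > path.dat && python3 jog.py path.dat
echo '[[0,0,0.0005,0,0.03],[0,0,0.0005,0,0.03]]' > path.dat && python3 jog.py path.dat
```

```text
time_s: 8.52
position: [0.65, -0.0574, 0.0907]
ee_rot: [3.142, -0.0, 1.571]
contact_force: [-0.8, 0.6, -0.6]
grip_width: 0.0594
finger_force: 15.0
time_s: 8.78
position: [0.65, -0.0576, 0.0906]
ee_rot: [3.141, 0.0, 1.571]
contact_force: [-1.3, -0.2, 3.1]
grip_width: 0.0588
finger_force: 15.0
```

```bash

echo '[[0,0,0,0,0.061],[0,0,0,0,0.065],[0,0,0,0,0.075],[0,0,0,0,0.092],[0,0,0,0,0.095]]' > path.dat && python3 jog.py path.dat
echo '[[0,0,0,0,0.095],[0,0,-0.02,0,0.095],[0,0,-0.05,0,0.095],[0,0,-0.1,0,0.095],[0,0,-0.12,0,0.095]]' > path.dat && python3 jog.py path.dat
python3 d.py 0.478 0.0085 0.2 1.571
```

```text
time_s: 9.4
position: [0.65, -0.0575, 0.0902]
ee_rot: [-3.142, -0.0, 1.571]
contact_force: [0.8, 0.5, -0.5]
grip_width: 0.0895
finger_force: 0.0
time_s: 10.02
position: [0.6507, -0.0576, 0.2133]
ee_rot: [3.138, 0.001, 1.571]
contact_force: [-0.5, -0.3, -0.7]
grip_width: 0.0954
finger_force: 0.0
pos [ 0.6507 -0.0576  0.2133] rot [3.138e+00 1.000e-03 1.571e+00] F [-0.47 -0.33 -0.73] q [-0.19  0.53  1.49  0.    1.12 -0.19] GO [ 0.0662 -0.1727  0.0126] turn 0.0
```

```bash

echo '[[0.02,-0.05,0,0,0],[0.043,-0.11,0.01,0,0],[0.0662,-0.1727,0.013,0,0],[0.0662,-0.1727,0.013,0,0],[0.0662,-0.1727,0.013,0,0]]' > path.dat && python3 jog.py path.dat 10
python3 d.py 0.478 0.0085 0.085 1.571
python3 - <<'E'
from h import *
from cell import env, cam
import pickle
d={n:cam.camera(n) for n in("top","scene")};pickle.dump(d,open("c1.pkl","wb"));S=d["scene"]
cv2.imwrite("pics/placed.png",cv2.resize(S["color"][150:350,180:400,::-1],None,fx=3,fy=3))
B=((100,120,40),(130,255,255))
b,sb,_=blob(S,*B,(230,190,340,310));print(b,sb,cast(S,b,.102))
E
```

```text
time_s: 10.65
position: [0.4778, 0.0087, 0.1978]
ee_rot: [3.14, 0.0, 1.572]
contact_force: [0.4, -0.2, 1.0]
grip_width: 0.0503
finger_force: 0.0
pos [0.4778 0.0087 0.1978] rot [3.14  0.    1.572] F [ 0.42 -0.2   0.99] q [-0.12  0.3   1.93  0.    0.91 -0.12] GO [-2.000e-04  1.000e-04  1.128e-01] turn 0.001
[285.51304543 251.83040936] [272 235  27  36 763] [ 0.64793922 -0.05626633  0.102     ]
```

View pics/placed.png

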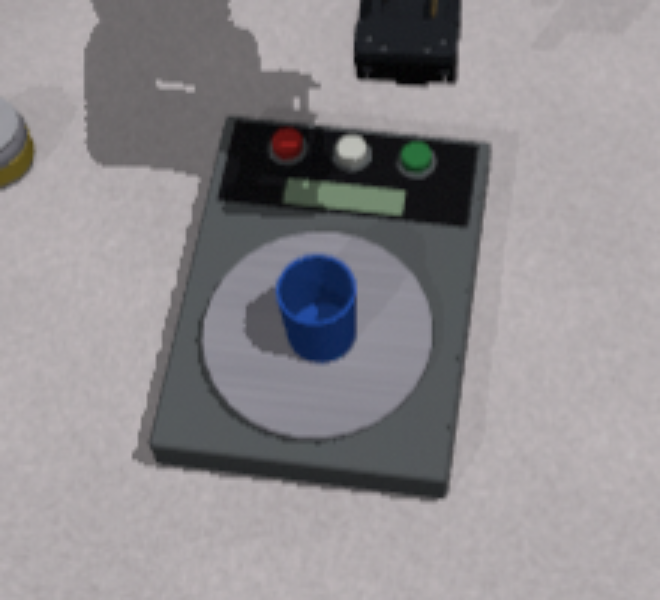

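```bash

echo '[[0,0,0.05,0,0],[0,0,0.1,0,0],[0,0,0.12,0,0],[0,0,0.12,0,0],[0,0,0.12,0,0]]' > path.dat && python3 jog.py path.dat 10
echo '[[0,0,0,0,0],[0,0,0.004,0,0],[0,0,0.008,0,0],[0,0,0.008,0,0],[0,0,0.008,0,0]]' > path.dat && python3 jog.py path.dat
python3 d.py 0.478 0.0085 0.064 1.571
```

```text
time_s: 11.38
position: [0.4782, 0.0084, 0.0778]
ee_rot: [3.141, 0.0, 1.571]
contact_force: [0.8, -0.9, -0.2]
grip_width: 0.0006
finger_force: 0.0
time_s: 12.0
position: [0.4773, 0.0087, 0.0692]
ee_rot: [-3.142, -0.0, 1.571]
contact_force: [0.2, -0.3, 0.7]
grip_width: 0.0006
finger_force: 0.0
pos [0.4773 0.0087 0.0692] rot [-3.142 -0.     1.571] F [ 0.23 -0.27  0.68] q [-0.12  0.51  2.06  0.    0.58 -0.12] GO [-0.0002  0.0007  0.0052] turn 0.0
```

```bash

echo '[[0,0,0.002,0,0],[0,0,0.004,0,0],[0,0,0.004,0,0]]' > path.dat && python3 jog.py path.dat|egrep 'pos|con'
echo '[[0,0,0.001,0,0],[0,0,0.001,0,0]]' > path.dat && python3 jog.py path.dat|egrep 'pos|con'
echo '[[0,0,0.001,0,0],[0,0,0.001,0,0]]' > path.dat && python3 jog.py path.dat|egrep 'pos|con'
```

```text
position: [0.4772, 0.0087, 0.0651]
contact_force: [-0.2, 0.3, -0.1]
position: [0.4773, 0.0087, 0.0643]
contact_force: [0.6, 0.2, 0.8]
position: [0.4773, 0.0087, 0.0634]
contact_force: [-1.1, 0.3, 6.4]
```

```bash

echo '[[0,0,0.0005,0,0],[0,0,0.0005,0,0]]' > path.dat && python3 jog.py path.dat|egrep 'pos|con'
echo '[[0,0,0.0005,0,0],[0,0,0.0005,0,0]]' > path.dat && python3 jog.py path.dat|egrep 'pos|con'
```

```text
position: [0.4773, 0.0086, 0.063]
contact_force: [-1.0, 0.1, 6.3]
position: [0.4773, 0.0086, 0.0625]
contact_force: [-1.5, 0.7, 7.1]
```

```bash

echo '[[0,0,0.0005,0,0],[0,0,0.0005,0,0]]' > path.dat && python3 jog.py path.dat|egrep 'pos|con'
echo '[[0,0,0.0005,0,0],[0,0,0.0005,0,0]]' > path.dat && python3 jog.py path.dat|egrep 'pos|con'
```

```text
position: [0.4773, 0.0087, 0.062]
contact_force: [-2.1, -0.1, 6.8]
position: [0.4773, 0.0086, 0.0615]
contact_force: [-1.9, 1.3, 7.1]
```

```bash

echo '[[0,0,0.0005,0,0],[0,0,0.0005,0,0]]' > path.dat && python3 jog.py path.dat|egrep 'pos|con'
echo '[[0,0,0.0005,0,0],[0,0,0.0005,0,0]]' > path.dat && python3 jog.py path.dat|egrep 'pos|con'
```

```text
position: [0.4773, 0.0086, 0.0609]
contact_force: [-0.9, 0.9, 5.6]
position: [0.4773, 0.0087, 0.0603]
contact_force: [-0.4, 0.7, 5.1]
```

```bash

echo '[[0,0,-0.002,0,0],[0,0,-0.006,0,0],[0,0,-0.02,0,0],[0,0,-0.06,0,0],[0,0,-0.1,0,0]]' > path.dat && python3 jog.py path.dat
echo '[[0,0,-0.03,0,0],[0,0,-0.03,0,0],[0,0,-0.03,0,0]]' > path.dat && python3 jog.py path.dat
python3 - <<'E'
from h import *
from cell import env, cam
S=cam.camera("scene")
cv2.imwrite("pics/end.png",cv2.resize(S["color"][150:350,180:400,::-1],None,fx=3,fy=3))
B=((100,120,40),(130,255,255))
b,sb,_=blob(S,*B,(230,190,340,310));print(b,sb,cast(S,b,.102))
g,s,_=blob(S,(45,100,40),(85,255,255),(308,192,330,212));print(g,s)
E
```

```text
time_s: 15.0
position: [0.477, 0.0087, 0.1619]
ee_rot: [-3.141, -0.0, 1.571]
contact_force: [0.8, -0.1, 0.6]
grip_width: 0.0005
finger_force: 0.0
time_s: 15.38
position: [0.4769, 0.0087, 0.19]
ee_rot: [-3.141, -0.0, 1.571]
contact_force: [-0.5, 0.2, -0.7]
grip_width: 0.0005
finger_force: 0.0
[285.52117117 251.82612613] [272 235  27  36 762] [ 0.64792725 -0.05624884  0.102     ]
[318.29306488 201.43847875] [313 197  11  10  87]
```

View pics/end.png

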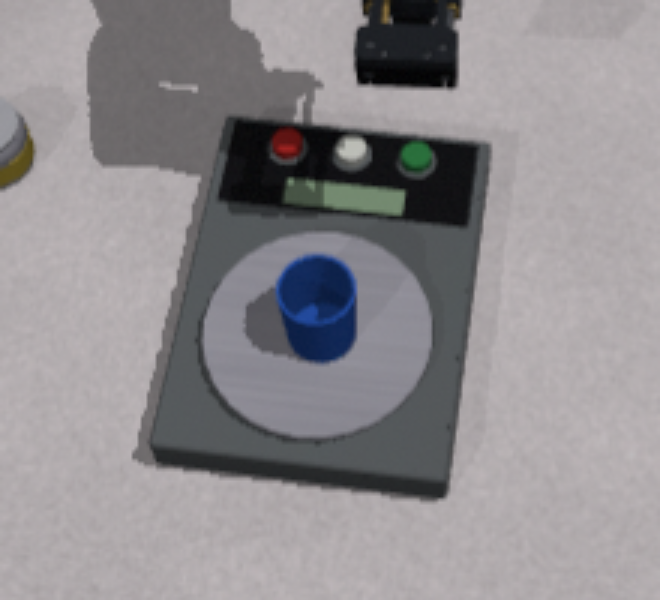

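The cup is upright on the pan (foot at about (320,340)). The green key is back up at (416,158), and the gripper is clear.

```bash
python3 -c "
from cell import env, cam
print(env.hand_in())"
```

```text
the job is handed in; nothing more can be done
None
```

The cup stands upright near the middle of the pan, the green tare key was pressed about 3.5 mm, just past its click, and let come back up, and the job was handed in at about 15 s; the hand-in gave no verdict.

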